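# Raise the wide logger's flip-up screen to reading angle

## Task

Two data loggers with flip-up screens stand on the bench. Raise the screen of the wider one to a reading angle of about 60 degrees up from lying flat, let go of it and leave it standing there; leave the small logger's screen shut.

Things in the scene. Friction and masses are not known exactly. Their poses are not given: they have to be found in the camera images.
- wide_screen (a joint): Angle (rad) of the wide logger's screen: 0 = flat, grows as its near edge rises, 1.047 = 60 degrees, stop at 1.9; starts at 0 to 0.3. Stiff: it stays where it is left and takes 3 to 4 N at the tab. The screen is a grey plate 123 mm long, 140 mm wide, 12 mm thick, hinged along its edge far from the robot, on a fixed grey box 130 mm deep, 140 mm wide, 42 mm high, turned up to 0.2 rad.
- wide_screen_tab (a point): Grip point of the wide screen's pull tab, a straight grey tongue 14 mm wide, 10 mm thick, standing 40 mm out in the plate's plane from the middle of its near edge. Point: mid-thickness, 26 mm out, 149 mm from the hinge axis, 50 mm above the bench when flat (free beneath). Turns with the screen: x toward the hinge, y along hinge axis and tab width, z out of the plate's outer face (up when flat).
- wide_screen_hinge (a point): Middle of the wide screen's hinge axis, 50 mm above the bench. The axis is level and runs along this frame's y (to the robot's left); the tab point travels on a circle of radius 149 mm about it. Axes as for the tab.
- small_screen (a joint): Angle (rad) of the small logger's screen, 0 = shut, as it starts; leave it shut. This logger is built the same, with the same tab, but is only 90 mm wide; it stands beside the wide one, on either side.

How it is judged:
By the outcome, as a careful person would: the job done as asked, in the order asked, and still so for the second after the job is handed in, with the robot touching nothing.
It also fails if it takes over 32 s, if anything falls off the work surface, if the arm or the gripper's body presses on something with over 40 N, if the wrist force passes 120 N, or if a joint passes its speed limit or range.

## Robot

A 7-joint arm with a two-finger parallel gripper is mounted at the origin on a cart in front of the work surface, level with it; the furniture and walls round the work are solid. World frame = base frame: x ahead of the robot, y to its left, z up, the work surface at z = 0. Lengths are in m, angles in degrees, forces in N, time in s.
With the tool pointing down it reaches from about 0.425 to 0.875 m from the base axis. Payload 4.7 kg.
Tool frame: the origin (TCP) lies between the finger pads; the fingertips stand env.finger_overhang ahead of it and the grasp point (between the pads) lies 5 mm behind it (env.finger_overhang is the distance from the TCP to the fingertips, in m); z points along the fingers, y is the line along which they close (so a half turn about z gives the same grasp; the last joint's range is limited). The gripper opens to 87 mm and grips with 3 to 60 N. Pads are 19 mm wide; open, the fingers measure 117 mm over their backs; the gripper's body (75 mm by 190 mm) begins 51 mm behind the grasp point.
Start: joints at [75.006, 18.392, -4.016, 83.108, 1.295, 78.541, -3.26], TCP at [0.177, -0.625, 0.237] pointing down, gripper open.
Joint ranges: [-163.93, 163.93], [-17.29, 119.83], [-79.2, 71.16], [3.27, 140.29], [-89.18, 269.18], [5.43, 117.66], [-154.24, 154.24]. Speed limits (degrees/s): [147.25, 147.25, 180, 180, 180, 180, 180].

## Interface

Orientations are given as [roll, pitch, yaw] about the fixed x, y, z axes, in that order (R = Rz(yaw) Ry(pitch) Rx(roll)).
In Python, from cell import telemetry, eyes, env, models gives the robot as it stands. The module is installed in compiled form; this text tells all that it offers.
- The arm moves only by the tool drive_tool, never from a script. Its arguments are lists of equal length, an entry for each row: "angular": the turn, a rotation vector about the tool's x, y, z in rad, a list of three; "delta_pos": the shift along the tool's x, y, z in cm, a list of three; "gripper": the finger opening in cm, from 0 to 8.7. A call has 1 to 20 rows; each row shifts and turns the commanded pose from where the row before left it, along the tool's axes as they then stand; what a row does not reach is not made up. A row lasts 1/10 s, in which the tool goes at most 50 mm and 8.59 degrees, less where a joint would pass 70% of its speed; a pose out of reach is approached as far as the arm can. A call with a gripper value outside its range is refused whole. The fingers move at their own pace and stop on an object; "squeeze" is the grip in N (left out, the last holds). Time passes only in rows, so rows that do not move let the fingers close. It gives the time, the measured TCP pose, the force, the opening and the grip force at its end, in the units of the state.
- telemetry.get_obs(): the state, without advancing time (a new reading comes with each control period).
- eyes.read_camera(name): name is "side" or "top"; returns a dict with "pixels" (420x560x3 uint8, red, green, blue), "mtx" (3x3 intrinsics, pixels), "origin" and "orientation" of the camera in the world. Camera axes: x right, y down, z forward; pixel columns grow to the right and rows downward; lengths in m; the calibration is good to about 2 mm. A picture is of the moment at which its call begins. There is no depth.
- env.sign_off(): hands the job in; it is judged then, once.
Trained networks look in a picture, given as the dict that the camera call returned (one of the last four; its "shot" number tells which), for a name from the list of things; names that differ only in an ending like _2 or _b are one class to them, and where a whole thing is asked for, a point or a joint stands for the part that bears it (a point fixed in the world has none). Each returns a list of dicts, best first, with "p" (0 to 1); they miss things now and then, are a little off and sometimes report something else, mostly with a low value. They report only what shows in the picture. A call takes as long as a camera call.
- models.search_frame(picture, target): "centre" ([column, row] in pixels, amid what is visible of it).
- models.cut_out(picture, target): "pixels" (420x560 bool, what is visible of it) and "centre" ([column, row] in pixels, amid what is visible of it).
The state is a dict: "time_s": time; "qpos": joint angles; "joint_velocities": joint speeds; "effort": joint torques, N m; "tool_pos": TCP position; "tool_rot": TCP orientation; "force": force on the tool from outside, world axes, zero at the start; "wrist_torque": the same for the moment, N m; "grip_width": finger opening in m; "grasp_force": force on a finger pad.
Only numpy, scipy, OpenCV 4.12 (cv2) and the standard library are available. Lean on these libraries where they do the work, as an engineer would, in place of code of your own. Each camera call takes 0.05 s, during which the arm holds its last target. There are 200 camera calls.

## Working session

There is one attempt and no reset: what is moved stays moved. The work goes in short steps, Python scripts to look and compute and a tool call to move; the robot and the scene stay as the last step left them, time stands still between calls to the robot, and variables do not carry over. Pictures are saved under pics/ and viewed, at most 10 in all, crops included, and the job is handed in when it is done.

Besides the shell and the picture viewer there is one more tool, called by a JSON object that holds its "api" and its "payload", one argument or row to a line. drive_tool: Moves the arm, as the interface text tells. Its arguments: {"type":"object","properties":{"angular":{"type":"array","items":{"type":"array","items":{"type":"number"}}},"delta_pos":{"type":"array","items":{"type":"array","items":{"type":"number"}}},"gripper":{"type":"array","items":{"type":"number"}},"squeeze":{"type":"number"}},"required":["angular","delta_pos","gripper"]}

```bash
mkdir -p pics; cat > h.py <<'E'
import numpy as np,cv2
from cell import telemetry,eyes,env,models
from scipy.spatial.transform import Rotation as R
def look(n,names):
    p=eyes.read_camera(n); out={}
    for t in names:
        try: out[t]=[(round(d["p"],2),np.round(d["centre"],1).tolist()) for d in models.search_frame(p,t)[:3]]
        except Exception as e: out[t]=str(e)
    return p,out
E
python3 - <<'E'
from h import *
for n in("top","side"):
    p,o=look(n,["wide_screen_tab","wide_screen","small_screen","wide_screen_hinge"])
    print(n,o); print(np.round(p["mtx"],1).tolist(),p["origin"],p["orientation"])
    cv2.imwrite(f"pics/{n}0.png",p["pixels"][:,:,::-1])
print(telemetry.get_obs(),env.finger_overhang)
E
```

```text
top {'wide_screen_tab': [(0.86, [228.2, 264.6])], 'wide_screen': [(0.58, [228.0, 266.2])], 'small_screen': [(0.67, [319.6, 204.7])], 'wide_screen_hinge': [(0.97, [225.8, 265.9])]}
[[431.0, 0.0, 274.2], [0.0, 431.0, 214.2], [0.0, 0.0, 1.0]] [0.47008978 0.04287193 0.91103979] [-168.0206144    -0.24173479  -92.30531863]
side {'wide_screen_tab': [(0.94, [333.9, 252.4])], 'wide_screen': [(0.77, [331.5, 254.8])], 'small_screen': [(0.74, [278.4, 187.7])], 'wide_screen_hinge': [(0.88, [335.1, 253.0])]}
[[440.5, 0.0, 292.8], [0.0, 440.5, 208.3], [0.0, 0.0, 1.0]] [0.59816222 0.53737213 0.77236917] [-143.02372634    0.85358115 -177.43857926]
{'time_s': 0.5, 'qpos': array([75.00235035, 18.39403044, -4.01738131, 83.11152757,  1.29510982,
       78.54022476, -3.26176488]), 'joint_velocities': array([-0.0593741 ,  0.0237768 ,  0.07563436,  0.06919772,  0.13169792,
        0.07090326, -0.05484789]), 'effort': array([-7.82502448e-04, -4.90604961e+01, -4.02884251e-01, -3.12462509e+01,
       -6.36844570e-02,  3.46071180e-02,  3.61339494e-05]), 'tool_pos': array([ 0.17702453, -0.62542061,  0.23652791]), 'tool_rot': array([-1.79999367e+02,  2.57339617e-03,  1.58060066e+01]), 'force': array([-0.85297664,  0.24742157, -0.21484402]), 'wrist_torque': array([-0.02593686,  0.02801807,  0.00999299]), 'grasp_force': 0.0, 'grip_width': 0.08675617187221088} 0.014
```

View pics/top0.png

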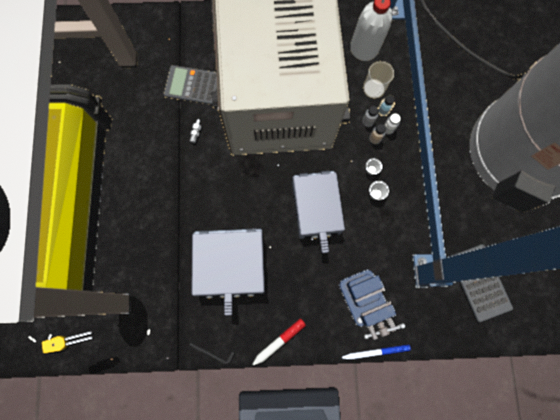

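View pics/side0.png

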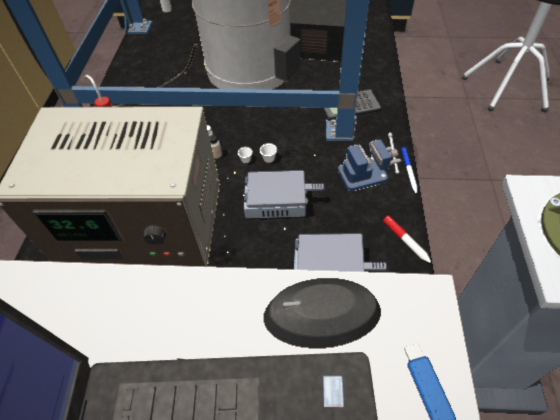

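The top view shows the wide logger around (228,263) with its tab at (228,303), and the small one at (319,204). A blue frame, with its post foot at (430,268) and a bar from (410,0) to (435,280), lies between the arm and the loggers. In the side view the wide tab is at (376,266).

```bash
cat >> h.py <<'E'
def cam(p):
    return np.array(p["mtx"]),np.array(p["origin"]),R.from_euler("xyz",p["orientation"],degrees=True).as_matrix()
def proj(p,X):
    K,o,M=cam(p); c=(np.atleast_2d(X)-o)@M; u=c@K.T; return u[:,:2]/u[:,2:]
def ray(p,uv,z):
    K,o,M=cam(p); d=M@np.linalg.solve(K,[*uv,1]); return o+d*(z-o[2])/d[2]
def tri(ps,uvs):
    A=0;b=0
    for p,uv in zip(ps,uvs):
        K,o,M=cam(p); d=M@np.linalg.solve(K,[*uv,1]); d/=np.linalg.norm(d); P=np.eye(3)-np.outer(d,d); A=A+P;b=b+P@o
    return np.linalg.solve(A,b)
E
python3 - <<'E'
from h import *
t=eyes.read_camera("top"); s=eyes.read_camera("side")
r=lambda *a:print(a[0],np.round(a[1],3))
r("post foot top",ray(t,(430,270),0)); r("post foot side",ray(s,(340,138),0))
r("bar/post joint",tri([t,s],[(437,278),(347,99)]))
r("bar/post joint alt",tri([t,s],[(437,256),(347,99)]))
r("tab wide",tri([t,s],[(228,303),(376,266)])); r("tab small",tri([t,s],[(324,243),(315,187)]))
for c in [(193,231),(264,229),(264,294),(193,297)]: r("w",ray(t,c,.056))
for c in [(295,176),(337,172),(344,233),(302,238)]: r("sm",ray(t,c,.056))
r("instrument corner z.15?",tri([t,s],[(232,152-14),(211,105)]))
r("bottle",ray(t,(95,290),0)); r("leg foot",ray(t,(128,305),0))
r("desk edge",tri([t,s],[(35,300),(455,275)]))
cv2.imwrite("pics/c0.png",np.hstack([cv2.resize(t["pixels"][215:325,170:280],(399,399),interpolation=2),cv2.resize(s["pixels"][190:290,290:390],(399,399),interpolation=2)])[:,:,::-1])
E
```

```text
post foot top [ 0.53  -0.292  0.   ]
post foot side [ 0.528 -0.266  0.   ]
bar/post joint [ 0.514 -0.258  0.126]
bar/post joint alt [ 0.534 -0.253  0.136]
tab wide [0.476 0.129 0.06 ]
tab small [ 0.589 -0.066  0.048]
w [0.623 0.196 0.056]
w [0.622 0.054 0.056]
w [0.493 0.058 0.056]
w [0.493 0.197 0.056]
sm [ 0.73  -0.014  0.056]
sm [ 0.735 -0.102  0.056]
sm [ 0.607 -0.107  0.056]
sm [ 0.6   -0.022  0.056]
instrument corner z.15? [0.71  0.087 0.384]
bottle [0.517 0.41  0.   ]
leg foot [0.483 0.341 0.   ]
desk edge [0.474 0.326 0.397]
```

View pics/c0.png

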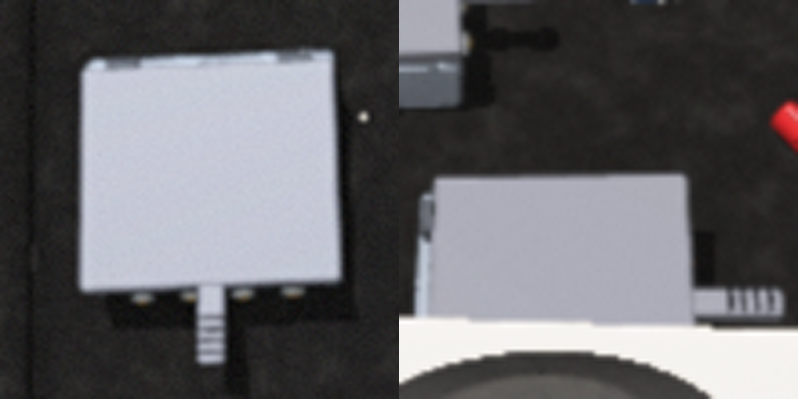

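```bash
cat > fit.py <<'E'
from h import *
from scipy.optimize import least_squares
def pts(q,L):  # L plate coords: out from hinge, left, up
    hx,hy,yaw,th=q; L=np.array(L,float)
    P=np.c_[-L[:,0],L[:,1],L[:,2]]
    P=R.from_euler("y",th).apply(P)
    return R.from_euler("z",yaw).apply(P)+[hx,hy,.05]
if __name__=="__main__":
    t=eyes.read_camera("top"); s=eyes.read_camera("side")
    Lt=[(.163,0,.005),(.123,.07,.006),(.123,-.07,.006),(0,.07,.006),(0,-.07,.006)]
    ut=[(228.2,314.8),(192.1,295.2),(264.3,292.5),(192.9,234.3),(261.8,232.4)]
    Ls=[(.163,0,.005),(.123,-.07,.006),(0,-.07,.006)]
    us=[(386,265.7),(362.2,234.1),(299,234.4)]
    f=lambda q:np.r_[(proj(t,pts(q,Lt))-ut).ravel(),(proj(s,pts(q,Ls))-us).ravel()]
    r=least_squares(f,[.62,.126,0,.1]); print(r.x,np.round(r.fun,1)); print(pts(r.x,[(.149,0,0)]))
    for th in (0.,1.047): print(pts([*r.x[:3],th],[(.149,0,0)]))
    # translation-only moves at current yaw
    Rt=R.from_euler("xyz",[180,0,15.8],degrees=True)
    W=np.array([(.177,-.625,.237),(.14,-.45,.237),(.30,-.36,.237),(.40,-.22,.237),(.45,-.08,.237),(.45,.05,.2),(.46,.127,.2)])
    print(np.round(Rt.inv().apply(np.diff(W,axis=0))*100,1))
E
python3 fit.py
```

```text
[0.61785037 0.1284208  0.00132912 0.02398947] [ 0.2  0.7 -0.2  0.7 -0.3  0.3 -0.9 -0.7 -0.1 -1.6  0.3  0.4  0.2 -0.4
  0.  -1.6]
[[0.46889337 0.12822282 0.05357409]]
[[0.4688505  0.12822276 0.05      ]]
[[0.54332495 0.12832175 0.17902307]]
[[  1.2 -17.8  -0. ]
 [ 17.8  -4.3  -0. ]
 [ 13.4 -10.7  -0. ]
 [  8.6 -12.1  -0. ]
 [  3.5 -12.5   3.7]
 [  3.1  -7.1  -0. ]]
```

{"api": "drive_tool", "payload": {
  "delta_pos": [
    [0.3,-4.4,0],
    [0.3,-4.4,0],
    [0.3,-4.4,0],
    [0.3,-4.4,0],
    [4.4,-1.1,0],
    [4.4,-1.1,0],
    [4.4,-1.1,0],
    [4.4,-1.1,0],
    [0,0,0]
  ],
  "angular": [
    [0,0,0],
    [0,0,0],
    [0,0,0],
    [0,0,0],
    [0,0,0],
    [0,0,0],
    [0,0,0],
    [0,0,0],
    [0,0,0]
  ],
  "gripper": [5,5,5,5,5,5,5,5,5],
  "squeeze": 25
}}

```text
time_s: 1.6
tool_pos: [0.304, -0.3583, 0.2372]
tool_rot: [180.0, -0.2, 16.4]
force: [-0.6, 0.4, -0.3]
grip_width: 0.0503
grasp_force: 0.0
```

{"api": "drive_tool", "payload": {
  "delta_pos": [
    [3.3,-2.7,0],
    [3.3,-2.7,0],
    [3.3,-2.7,0],
    [3.3,-2.7,0],
    [2.7,-4.1,0],
    [2.7,-4.1,0],
    [2.7,-4.1,0],
    [1.0,-4.4,0],
    [1.0,-4.4,0],
    [1.0,-4.4,0],
    [0.9,-4.0,0],
    [0.7,-3.0,0],
    [0,0,0],
    [0,0,0],
    [0,0,0],
    [0,0,0],
    [0,0,0]
  ],
  "angular": [
    [0,0,0],
    [0,0,0],
    [0,0,0],
    [0,0,0],
    [0,0,0],
    [0,0,0],
    [0,0,0],
    [0,0,0],
    [0,0,0],
    [0,0,0],
    [0,0,0],
    [0,0,0],
    [0,0,0.072],
    [0,0,0.072],
    [0,0,0.072],
    [0,0,0.071],
    [0,0,0]
  ],
  "gripper": [5,5,5,5,5,5,5,5,5,5,5,5,5,5,5,5,5]
}}

```text
time_s: 3.3
tool_pos: [0.4293, 0.1242, 0.2366]
tool_rot: [180.0, -0.0, -0.7]
force: [-0.3, 0.5, 0.3]
grip_width: 0.0499
grasp_force: 0.0
```

{"api": "drive_tool", "payload": {
  "delta_pos": [
    [3.0,0,0],
    [0,0,3.5],
    [0,0,3.5],
    [0,0,0],
    [0,0,0],
    [0,0,0],
    [0,0,0]
  ],
  "angular": [
    [0,0,0],
    [0,0,0],
    [0,0,0],
    [0,0.117,0],
    [0,0.117,0],
    [0,0.117,0],
    [0,0,0]
  ],
  "gripper": [5,5,5,5,5,5,5]
}}

```text
time_s: 4.0
tool_pos: [0.4569, 0.1244, 0.1652]
tool_rot: [179.6, -17.8, -0.3]
force: [-0.8, -0.3, -0.3]
grip_width: 0.05
grasp_force: 0.0
```

```bash
python3 - <<'E'
from h import *
print(np.round(telemetry.get_obs()["qpos"],1))
E
```

```text
[  32.   -16.5  -48.2  124.3   -8.6   50.  -102.6]
```

{"api": "drive_tool", "payload": {
  "delta_pos": [
    [0,-0.4,2.5],
    [-0.6,0,2.0],
    [-1.2,0,1.0],
    [-0.4,0,1.0],
    [0,0,0]
  ],
  "angular": [
    [0,0,0],
    [0,0,0],
    [0,0,0],
    [0,0,0],
    [0,0,0]
  ],
  "gripper": [4,4,4,4,4]
}}

```text
time_s: 4.5
tool_pos: [0.4572, 0.1266, 0.0959]
tool_rot: [179.7, -17.6, -0.6]
force: [0.7, -1.0, 0.1]
grip_width: 0.0404
grasp_force: 0.0
```

```bash
python3 - <<'E'
from h import *
print(np.round(telemetry.get_obs()["qpos"],1),telemetry.get_obs()["tool_rot"])
t=eyes.read_camera("top"); s=eyes.read_camera("side")
cv2.imwrite("pics/c1.png",np.hstack([cv2.resize(t["pixels"][215:355,160:300],(399,399),interpolation=2),cv2.resize(s["pixels"][170:310,280:420],(399,399),interpolation=2)])[:,:,::-1])
E
```

```text
[  35.6   -9.3  -55.5  128.5   -1.7   40.4 -110.3] [179.69687945 -17.61565248  -0.63867036]
```

View pics/c1.png

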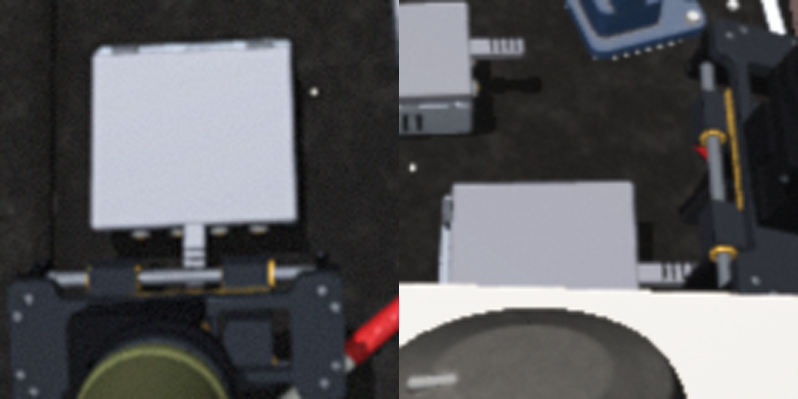

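The gripper sits centred over the tab: top crop tab at (194,250) between the fingers. Next I descend and close.

{"api": "drive_tool", "payload": {
  "delta_pos": [
    [-0.1,-0.1,2.0],
    [-0.1,0,1.5],
    [0,0,1.4],
    [0,0,0]
  ],
  "angular": [
    [0,0,0],
    [0,0,0],
    [0,0,0],
    [0,0,0]
  ],
  "gripper": [4,4,4,4]
}}

```text
time_s: 5.0
tool_pos: [0.4712, 0.1277, 0.0494]
tool_rot: [179.8, -17.7, -0.7]
force: [-0.7, 0.1, 0.3]
grip_width: 0.0397
grasp_force: 0.0
```

{"api": "drive_tool", "payload": {
  "delta_pos": [
    [0,0,0],
    [0,0,0],
    [0,0,0],
    [0,0,0],
    [0,0,0],
    [0,0,0]
  ],
  "angular": [
    [0,0,0],
    [0,0,0],
    [0,0,0],
    [0,0,0],
    [0,0,0],
    [0,0,0]
  ],
  "gripper": [0.5,0.5,0.5,0.5,0.5,0.5],
  "squeeze": 30
}}

```text
time_s: 5.6
tool_pos: [0.4719, 0.1295, 0.0507]
tool_rot: [179.8, -17.9, -0.5]
force: [-0.8, 6.1, 1.5]
grip_width: 0.0133
grasp_force: 30.0
```

```bash
python3 - <<'E'
from h import *
o=telemetry.get_obs();print(np.round(o["qpos"],1),o["tool_rot"],o["tool_pos"])
E
```

```text
[  38.3    1.3  -61.4  129.2   14.9   34.6 -124.7] [179.79829976 -17.90427124  -0.54287204] [0.47187649 0.12948122 0.05074342]
```

```bash
cat > arc.py <<'E'
from h import *
import sys
th0,th1,p0,p1=[float(a) for a in sys.argv[1:5]]; n=int(sys.argv[5])
H=np.array([.618,.1284,.05])
T=[]
for th,p in zip(np.linspace(th0,th1,n+1),np.radians(np.linspace(p0,p1,n+1))):
    Rt=R.from_euler("xyz",[np.pi,p,0]); g=H+.149*np.array([-np.cos(th),0,np.sin(th)]); T.append((g+Rt.apply([0,0,.005]),Rt))
print(T[0][0],T[-1][0])
for a,b in zip(T,T[1:]): print(np.round(a[1].inv().apply(b[0]-a[0])*100,2),np.round((a[1].inv()*b[1]).as_rotvec(),4))
E
python3 arc.py .03 .54 -17.8 0 10
```

```text
[0.47059552 0.1284     0.04970868] [0.49020141 0.1284     0.12160626]
[ 0.26  0.   -0.71] [ 0.     -0.0311 -0.    ]
[ 0.27  0.   -0.7 ] [ 0.     -0.0311 -0.    ]
[ 0.28  0.   -0.7 ] [ 0.     -0.0311 -0.    ]
[ 0.3   0.   -0.69] [ 0.     -0.0311 -0.    ]
[ 0.31  0.   -0.69] [-0.     -0.0311 -0.    ]
[ 0.33  0.   -0.68] [-0.     -0.0311 -0.    ]
[ 0.34  0.   -0.67] [ 0.     -0.0311 -0.    ]
[ 0.35  0.   -0.66] [ 0.     -0.0311 -0.    ]
[ 0.37  0.   -0.66] [ 0.     -0.0311 -0.    ]
[ 0.38  0.   -0.65] [ 0.     -0.0311 -0.    ]
```

{"api": "drive_tool", "payload": {
  "delta_pos": [
    [0.26,0,-0.7],
    [0.27,0,-0.7],
    [0.28,0,-0.7],
    [0.3,0,-0.7],
    [0.3,0,-0.7],
    [0.33,0,-0.68],
    [0.34,0,-0.67],
    [0.35,0,-0.66],
    [0.37,0,-0.66],
    [0.38,0,-0.65],
    [0,0,0]
  ],
  "angular": [
    [0,-0.031,0],
    [0,-0.031,0],
    [0,-0.031,0],
    [0,-0.031,0],
    [0,-0.031,0],
    [0,-0.031,0],
    [0,-0.031,0],
    [0,-0.031,0],
    [0,-0.031,0],
    [0,-0.031,0],
    [0,0,0]
  ],
  "gripper": [0.5,0.5,0.5,0.5,0.5,0.5,0.5,0.5,0.5,0.5,0.5],
  "squeeze": 30
}}

```text
time_s: 6.7
tool_pos: [0.4921, 0.1297, 0.1225]
tool_rot: [180.0, -0.1, -0.7]
force: [3.0, 4.9, -0.2]
grip_width: 0.0132
grasp_force: 30.0
```

```bash
python3 - <<'E'
from h import *
o=telemetry.get_obs();print(np.round(o["qpos"],1))
g=o["tool_pos"]-.005*R.from_euler("xyz",o["tool_rot"],degrees=True).as_matrix()[:,2]
d=g-[.618,.1284,.05];print(g,np.hypot(d[0],d[2]),np.arctan2(d[2],-d[0]))
E
python3 arc.py .54 1.047 0 18 10
```

```text
[  36.1   13.8  -59.2  109.4   13.2   64.  -119. ]
[0.49213967 0.12969906 0.12751645] 0.14781617769683733 0.5520234175899426
[0.49020141 0.1284     0.12160626] [0.54192942 0.1284     0.17426778]
[ 0.39  0.   -0.64] [ 0.     -0.0314 -0.    ]
[ 0.4   0.   -0.63] [ 0.     -0.0314 -0.    ]
[ 0.41  0.   -0.62] [ 0.     -0.0314 -0.    ]
[ 0.43  0.   -0.61] [-0.     -0.0314 -0.    ]
[ 0.44  0.   -0.6 ] [ 0.     -0.0314 -0.    ]
[ 0.45  0.   -0.6 ] [ 0.     -0.0314 -0.    ]
[ 0.46  0.   -0.59] [-0.     -0.0314 -0.    ]
[ 0.47  0.   -0.58] [ 0.     -0.0314 -0.    ]
[ 0.48  0.   -0.57] [-0.     -0.0314 -0.    ]
[ 0.49  0.   -0.56] [ 0.     -0.0314 -0.    ]
```

Tracking well with low force, so I continue to 60°.

{"api": "drive_tool", "payload": {
  "delta_pos": [
    [0.39,0,-0.64],
    [0.4,0,-0.63],
    [0.4,0,-0.62],
    [0.43,0,-0.61],
    [0.44,0,-0.6],
    [0.45,0,-0.6],
    [0.46,0,-0.59],
    [0.47,0,-0.58],
    [0.48,0,-0.57],
    [0.49,0,-0.55],
    [0,0,0],
    [0,0,0]
  ],
  "angular": [
    [0,-0.031,0],
    [0,-0.031,0],
    [0,-0.031,0],
    [0,-0.031,0],
    [0,-0.031,0],
    [0,-0.031,0],
    [0,-0.031,0],
    [0,-0.031,0],
    [0,-0.031,0],
    [0,-0.031,0],
    [0,0,0],
    [0,0,0]
  ],
  "gripper": [0.5,0.5,0.5,0.5,0.5,0.5,0.5,0.5,0.5,0.5,0.5,0.5],
  "squeeze": 30
}}

```text
time_s: 7.9
tool_pos: [0.5423, 0.1298, 0.1735]
tool_rot: [180.0, 17.8, -0.7]
force: [1.9, 7.2, -5.3]
grip_width: 0.0136
grasp_force: 30.0
```

```bash
python3 - <<'E'
from h import *
o=telemetry.get_obs();print(np.round(o["qpos"],1))
g=o["tool_pos"]-.005*R.from_euler("xyz",o["tool_rot"],degrees=True).as_matrix()[:,2]
d=g-[.618,.1284,.05];print(g,np.hypot(d[0],d[2]),np.arctan2(d[2],-d[0]))
t=eyes.read_camera("top"); s=eyes.read_camera("side")
cv2.imwrite("pics/c2.png",np.hstack([cv2.resize(t["pixels"][140:340,150:350],(399,399),interpolation=2),cv2.resize(s["pixels"][110:310,240:440],(399,399),interpolation=2)])[:,:,::-1])
E
```

```text
[  24.7   32.4  -53.4   85.4   17.2   90.7 -120.6]
[0.54380897 0.12982914 0.17826033] 0.1481722688977461 1.046379894470238
```

View pics/c2.png

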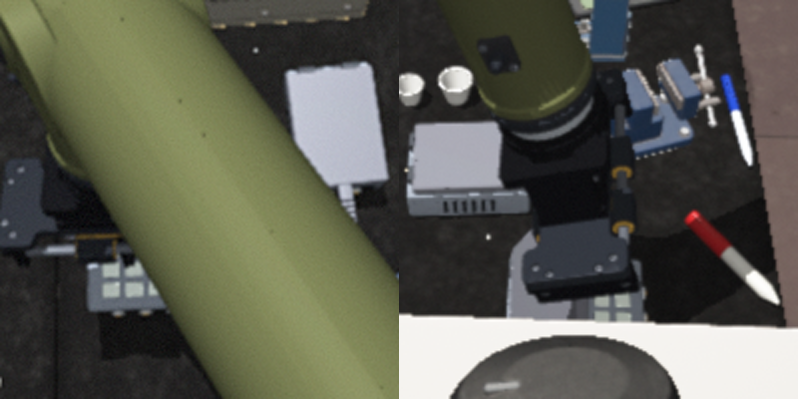

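The screen is raised in the gripper and the small one is still shut (top crop, about (335,130)). Now I release and back off along the tool.

{"api": "drive_tool", "payload": {
  "delta_pos": [
    [0,0,0],
    [0,0,0],
    [0,0,0],
    [0,0,0],
    [0,0,0],
    [0,0,-1],
    [0,0,-2],
    [0,0,-3],
    [0,0,-3],
    [0,0,-3],
    [0,0,0]
  ],
  "angular": [
    [0,0,0],
    [0,0,0],
    [0,0,0],
    [0,0,0],
    [0,0,0],
    [0,0,0],
    [0,0,0],
    [0,0,0],
    [0,0,0],
    [0,0,0],
    [0,0,0]
  ],
  "gripper": [4,4,4,4,4,4,4,4,4,4,4]
}}

```text
time_s: 9.1
tool_pos: [0.5811, 0.1284, 0.2935]
tool_rot: [179.9, 17.3, -0.8]
force: [0.2, -0.5, 0.7]
grip_width: 0.0397
grasp_force: 0.0
```

{"api": "drive_tool", "payload": {
  "delta_pos": [
    [-4,0,0],
    [-4,0,0],
    [-4,2,0],
    [-4,4,0],
    [0,4,0],
    [0,4,0],
    [0,4,0],
    [0,4,0],
    [0,0,0],
    [0,0,0]
  ],
  "angular": [
    [0,0,0],
    [0,0,0],
    [0,0,0],
    [0,0,0],
    [0,0,0],
    [0,0,0],
    [0,0,0],
    [0,0,0],
    [0,0,0],
    [0,0,0]
  ],
  "gripper": [4,4,4,4,4,4,4,4,4,4]
}}

```text
time_s: 10.1
tool_pos: [0.428, -0.0862, 0.3371]
tool_rot: [179.8, 17.8, -0.9]
force: [-0.4, 0.4, 0.3]
grip_width: 0.0398
grasp_force: 0.0
```

```bash
python3 - <<'E'
from h import *
from fit import pts
t=eyes.read_camera("top"); s=eyes.read_camera("side")
L=[(.163,0,.005),(.123,.07,.006),(.123,-.07,.006),(0,.07,.006),(0,-.07,.006)]
for n,p in (("t",t),("s",s)):
    im=p["pixels"][:,:,::-1].copy()
    for th,c in ((.95,(0,0,255)),(1.047,(0,255,0)),(1.15,(255,0,0))):
        u=proj(p,pts([.618,.1284,0,th],L)); 
        for a in u[:3]: cv2.circle(im,tuple(int(round(v)) for v in a),1,c,-1)
    globals()["i"+n]=im
cv2.imwrite("pics/c3.png",np.hstack([cv2.resize(it[180:320,160:300],(399,399),interpolation=2),cv2.resize(is_[130:290,270:430] if 0 else globals()["is"][130:290,270:430],(399,399),interpolation=2)]))
E
```

```text
(no output)
```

View pics/c3.png

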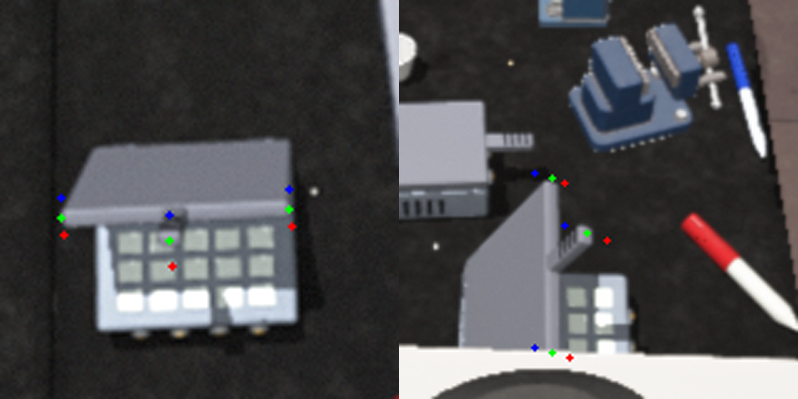

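The released screen stands with its edge corners and tab tip on the green 60° markers, for example the side-crop tab tip at (587,233). The small screen is still shut and the arm is clear.

```bash
python3 -c "
from cell import env
print(env.sign_off())"
```

```text
the job is handed in; nothing more can be done
None
```

The wide logger's screen is standing at about 60° and released, the small logger's screen is still shut, the arm is clear of both, and the job is handed in (about 10 s of the 32 s used).

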